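Rock the stuck locating key out of the carved board

ROBOT

A 6-joint arm with a two-finger parallel gripper is mounted at the origin on the work surface. World frame = base frame: x ahead of the robot, y to its left, z up, the work surface at z = 0. Lengths are in m, angles in rad, forces in N, time in s.
With the tool pointing down it reaches from about 0.4 to 0.825 m from the base axis. Payload 7 kg.
Tool frame: the origin (TCP) lies on the centre line of the jaws, within the pads' length; the fingertips stand 8 mm ahead of it and the grasp point (between the pads) lies 11 mm behind it; z points along the fingers, y is the direction in which the jaws open and shut (so a half turn about z gives the same grasp; the last joint's range is limited). The gripper opens to 88 mm and grips with 3 to 60 N. Pads are 19 mm wide; open, the fingers measure 130 mm over their backs; the gripper's body (78 mm by 193 mm) begins 47 mm behind the grasp point.
Start: joints at [-0.813, 0.359, 0.012, 0, -1.224, -0.288], TCP at [0.306, -0.602, 0.235] pointing down, gripper open.
Joint ranges: [-3.07, 3.07], [-1.43, 2.12], [-1.02, 1.25], [-3.03, 1.67], [-3.05, -0], [-3.03, 3.03]. Speed limits (rad/s): [2.39, 2.39, 3.01, 3.14, 3.14, 3.14].

INTERFACE

Orientations are given as a unit quaternion [x, y, z, w].
In Python, from station import bot gives the robot as it stands. The module is installed in compiled form; this text tells all that it offers.
- The arm moves only by the shell command python3 -m inch 'ROWS' [FORCE]. ROWS is JSON, a list of rows, each an object with "xyz": the shift along the world's x, y, z in mm, a list of three; "yaw": the turn about the world's z in degrees; "fingers": the opening, from -1 (shut) to 1 (fully open). A call has 1 to 12 rows; each row shifts and turns the commanded pose from where the row before left it; what a row does not reach is not made up. A row lasts 1/8 s, in which the tool goes at most 62.5 mm and 10.7 degrees, less where a joint would pass 70% of its speed; a pose out of reach is approached as far as the arm can. A call with a gripper value outside its range is refused whole. The fingers move at their own pace and stop on an object; FORCE is the grip in N (left out, the last holds). Time passes only in rows, so rows that do not move let the fingers close. It gives the time, the measured TCP pose, the force and the opening at its end, in the units of the state.
- bot.get_obs(): the state, without advancing time (a new reading comes with each control period).
- bot.snapshot(name): name is "side" or "top"; returns a dict with "color" (480x640x3 uint8, red, green, blue), "intrinsics" (3x3 intrinsics, pixels), "k1" (the pictures are not rectified: a ray, as slopes to the right and down, at radius r is drawn at 1 + k1 r^2 times it, then the intrinsics apply), "origin" and "rotation" of the camera in the world. Camera axes: x right, y up, looking along -z (the intrinsics and any distortion apply to the point x, -y, -z); pixel columns grow to the right and rows downward; lengths in m; the calibration is good to about 2 mm. A picture is of the moment at which its call begins. There is no depth.
- bot.sign_off(): hands the job in, once; it reports no verdict.
The state is a dict: "clock": time; "qpos": joint angles; "joint_vel": joint speeds; "effort": joint torques, N m; "position": TCP position; "orientation": TCP orientation; "force": force on the tool from outside, world axes, zero at the start; "moment": the same for the moment, N m; "width": opening from 0.0 (shut) to 1.0 (fully open).
Only numpy, scipy, OpenCV 4.12 (cv2) and the standard library are available. Lean on these libraries where they do the work, as an engineer would, in place of code of your own. Each camera call takes 0.05 s, during which the arm holds its last target. There are 200 camera calls.

TASK

The tall wooden locating key is stuck tight in the mortise in the middle of the carved board. Take it by its top and rock it out: lean it first towards the board's spiral end, then back the other way, to and fro along the board while it works its way up, without lifting, tipping or dragging the board and without disturbing the other things. Finish still holding the freed key upright just above its mortise, 1 to 4 cm clear of the board.

Things in the scene. Friction and masses are not known exactly. Their poses are not given: they have to be found in the camera images.
- key: the locating key: plain upright hardwood block, 40 mm (its x) by 22 mm (its y) by 100 mm high, about 90 g, with a half-round top of 20 mm radius curving in x-z (the faces at x = +-20 mm are flat up to 80 mm above the foot). Origin: centre of its foot, z up along it. At the start it stands on the mortise floor, 65 mm of it above the board, its x along the board's x
- key_top (a point): highest point of the key, 100 mm above its foot. How it frees: lean the key 0.1 rad or so about its y axis, pivoting at the foot, to alternate sides (10 to 20 N sideways near the top), raising it 1 to 2 mm with each lean; 14 mm above the mortise floor the foot is free
- board: the carved board, 420 (x) by 220 (y) by 45 mm, about 3 kg, loose on the bench, long axis roughly across in front of the robot. Origin: centre of its underside; +x points to the end with the raised spiral (130 mm across, 4 mm proud), -x to the plain end; z up. Two round pins, 16 mm thick and 18 mm high, stand in it at x = -95, y = +-70 mm
- mortise (a point): centre of the mortise mouth, in the board's top face, 45 mm above the board's origin, axes as the board. The mortise is 50 mm (x) by 26 mm (y), 35 mm deep: the key has 5 mm play each way in x and leans up to about 0.14 rad. Sprung cheeks in its lowest 14 mm pinch the key's y faces, 40 N each: a straight pull needs about 50 N and lifts the board
- mallet: square wooden mallet lying on its side: head 55 x 100 x 60 mm, handle 200 mm long and 28 mm wide, lies on the bench along the board's far long side; origin on the bench about under its middle, x along the handle towards the head; leave it alone
- gouge: carving gouge, 248 mm long and 24 mm high, lying on the bench to the left; origin under it, x towards the blade; leave it alone
- stone: sharpening stone in a wooden base, 200 x 70 x 36 mm, on the bench to the right; origin centre of its underside; leave it alone
- tin: can, 70 mm wide and 75 mm high, standing on the bench to the left; origin centre of its underside; leave it alone
- brush: dusting brush 160 mm long, lying across the plain end of the board; origin on its underside, x along it; leave it alone
- offcut: wood offcut 50 x 30 x 15 mm lying on the board beside the key, about 85 mm from it; origin centre of its underside; leave it alone
Things that resemble listed ones, but are neither listed nor needed, are in the scene too. Of the things shaped like the key, the wooden one is meant.

How it is judged:
On the way, in this order (a step that is already met when the one before it is completed fails the run):
1. the key, its foot still in the mortise, leans towards the spiral end by more than 0.06 rad (z of key in the frame of board below 0.036 m and angle between the z axis of key and the z axis of board, either way round above 0.06 rad and x of key_top in the frame of board above 0.004 m), for 0.05 s.
2. then, foot still in the mortise, it leans towards the plain end by more than 0.06 rad (z of key in the frame of board below 0.036 m and angle between the z axis of key and the z axis of board, either way round above 0.06 rad and x of key_top in the frame of board below -0.004 m), for 0.05 s.
At the end, for the whole second after the job is handed in: The key is held still in the fingers, upright within 0.2 rad, its foot 7 to 45 mm above the board's top face and within 30 mm sideways of the mortise's centre, touching neither board nor mortise; the board lies flat, within 30 mm of where it started (z of key in the frame of board between 0.052 and 0.09 m and horizontal distance between key and mortise below 0.03 m and angle between key's own z axis and vertical below 0.2 rad and contact force between the fingers and key above 1 N and contact force between key and board below 0.1 N and linear speed of key below 0.03 m/s and distance of board from where it was at the start of the episode below 0.03 m and angle between board's own z axis and vertical below 0.03 rad and linear speed of board below 0.02 m/s); the arm keeps its last pose, push and grip.
It fails at once if the board is lifted or tipped (its middle more than 8 mm up, or more than 0.06 rad) or dragged more than 30 mm (height (world z) of board above 0.008 m or angle between board's own z axis and vertical above 0.06 rad or distance of board from where it was at the start of the episode above 0.03 m).
It fails at once if another thing is moved by more than 40 mm (distance of any of mallet, gouge, stone, tin, brush, offcut from where it was at the start of the episode above 0.04 m).
It also fails if it takes over 42 s, if anything falls off the work surface, if the arm or the gripper's body presses on something with over 40 N, if the wrist force passes 120 N, or if a joint passes its speed limit or range.

## Working session

There is one attempt and no reset: what is moved stays moved. The work goes in short steps, Python scripts to look and compute and a shell command to move; the robot and the scene stay as the last step left them, time stands still between calls to the robot, and variables do not carry over. Pictures are saved under pics/ and viewed, about 8 in all and at most 12, crops included, and the job is handed in when it is done.

```bash
mkdir -p pics; python3 - <<'E'
from station import bot
import cv2,numpy as np
o=bot.get_obs();print({k:np.round(v,3) for k,v in o.items()})
for n in("side","top"):
    s=bot.snapshot(n);cv2.imwrite(f"pics/{n}0.png",s["color"][:,:,::-1]);print(n,s["intrinsics"],s["k1"],s["origin"],s["rotation"])
E
```

```text
{'clock': np.float64(0.0), 'qpos': array([-0.813,  0.359,  0.011, -0.   , -1.224, -0.288]), 'joint_vel': array([-0.001, -0.   , -0.001,  0.001, -0.001,  0.001]), 'effort': array([ 1.0000e-03, -5.8272e+01,  2.9306e+01,  6.9970e+00,  7.0000e-03,
       -0.0000e+00]), 'position': array([ 0.305, -0.601,  0.234]), 'orientation': array([-0.233,  0.973,  0.001, -0.   ]), 'force': array([-0.319,  0.253, -0.23 ]), 'moment': array([0.051, 0.002, 0.042]), 'width': np.float64(1.0)}
side [[482.6160887    0.         323.73054938]
 [  0.         482.6160887  236.78560131]
 [  0.           0.           1.        ]] 0.018264148831492327 [0.21675069 0.79067145 0.91173542] [-0.065577    0.38542019  0.90872948 -0.14615628]
top [[621.32161872   0.         326.94850069]
 [  0.         621.32161872 231.05455518]
 [  0.           0.           1.        ]] -0.06585039483959196 [0.29422077 0.02612458 1.70185551] [-0.04363082  0.05415781  0.71067518 -0.70007433]
```

View pics/side0.png

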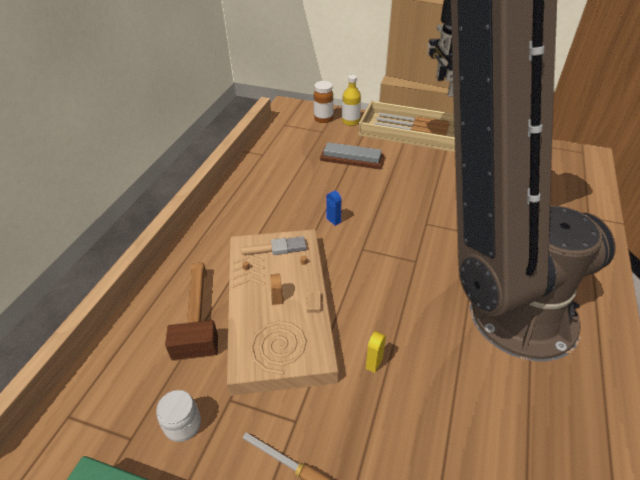

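View pics/top0.png

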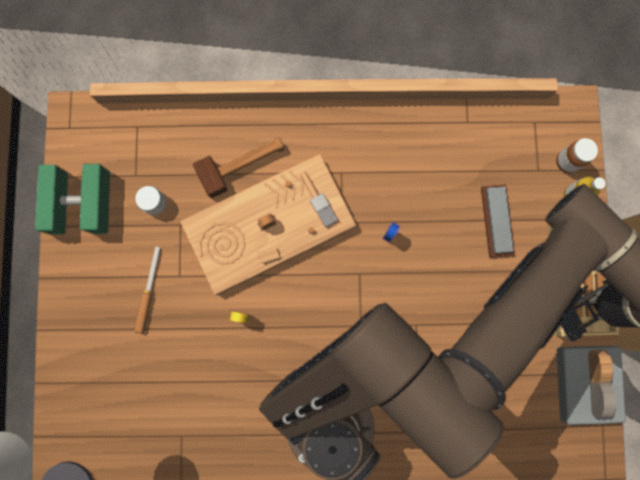

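Candidates for the key are the wooden block (side 276,289 / top 266,221), the blue block (334,208 / 391,232) and the yellow block (375,352 / 238,317). The wooden one, in the middle of the board, is the one meant. I'll check it in one close crop.

```bash
cat > h.py <<'E'
import cv2,numpy as np
from scipy.spatial.transform import Rotation as R
C={"side":dict(f=482.616,c=(323.7305,236.7856),k=0.018264,o=[0.21675069,0.79067145,0.91173542],q=[-0.065577,0.38542019,0.90872948,-0.14615628]),
"top":dict(f=621.3216,c=(326.9485,231.05456),k=-0.06585,o=[0.29422077,0.02612458,1.70185551],q=[-0.04363082,0.05415781,0.71067518,-0.70007433])}
def ray(n,uv):
    c=C[n];K=np.array([[c["f"],0,c["c"][0]],[0,c["f"],c["c"][1]],[0,0,1.]])
    p=cv2.undistortPoints(np.array([[uv]],float),K,np.array([c["k"],0,0,0.]))[0,0]
    d=R.from_quat(c["q"]).apply([p[0],-p[1],-1]);return np.array(c["o"]),d/np.linalg.norm(d)
def onz(n,uv,z):
    o,d=ray(n,uv);return o+d*(z-o[2])/d[2]
def tri(a,b):
    o1,d1=ray("side",a);o2,d2=ray("top",b)
    t=np.linalg.lstsq(np.c_[d1,-d2],o2-o1,rcond=None)[0]
    p,q=o1+d1*t[0],o2+d2*t[1];return (p+q)/2,np.linalg.norm(p-q)
def proj(n,P):
    c=C[n];v=R.from_quat(c["q"]).inv().apply(np.array(P)-c["o"]);x,y=v[0]/-v[2],-v[1]/-v[2];s=1+c["k"]*(x*x+y*y)
    return c["f"]*s*x+c["c"][0],c["f"]*s*y+c["c"][1]
E
python3 - <<'E'
import cv2,numpy as np
a=cv2.imread("pics/side0.png")[225:395,220:345];b=cv2.imread("pics/top0.png")[150:300,175:365]
a=cv2.resize(a,None,fx=3,fy=3,interpolation=2);b=cv2.resize(b,None,fx=2.2,fy=2.2,interpolation=2)
h=max(a.shape[0],b.shape[0]);f=lambda i:cv2.copyMakeBorder(i,0,h-i.shape[0],0,0,0)
cv2.imwrite("pics/crop.png",np.hstack([f(a),f(b)]));print(a.shape,b.shape)
E
```

```text
(510, 375, 3) (330, 418, 3)
```

View pics/crop.png

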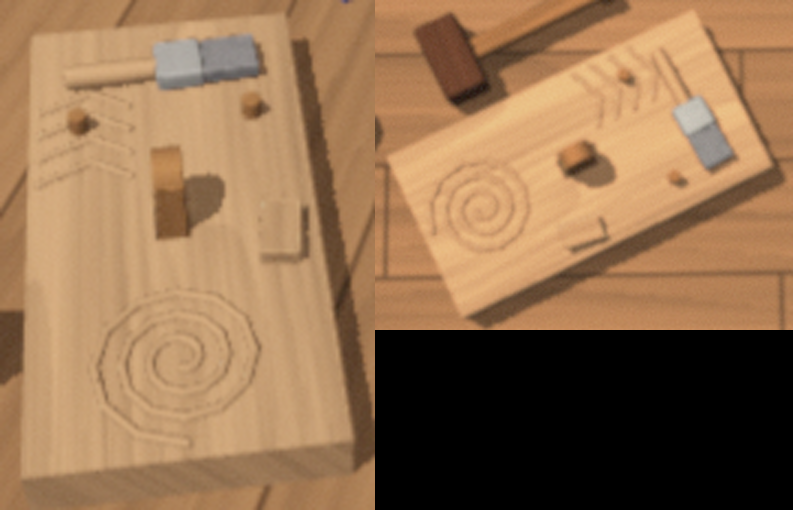

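```bash
python3 - <<'E'
from h import *
cs=dict(SF=((228,385),(181,221.8)),SN=((337.3,371.7),(216.8,295)),PF=((230.7,237.3),(321.4,154.5)),PN=((315,230),(356.8,225)))
P={}
for k,(a,b) in cs.items():
    p,e=tri(a,b);print(k,p.round(4),round(e,4),onz("side",a,.045).round(4),onz("top",b,.045).round(4))
    P[k]=(onz("side",a,.045)+onz("top",b,.045))/2
c=sum(P.values())/4;ax=(P["SF"]+P["SN"]-P["PF"]-P["PN"])/2;ay=(P["SF"]+P["PF"]-P["SN"]-P["PN"])/2
print(c,np.linalg.norm(ax),np.linalg.norm(ay),np.degrees(np.arctan2(ax[1],ax[0])),np.degrees(np.arctan2(ay[1],ay[0])))
u=ax/np.linalg.norm(ax)
bp=onz("side",(277.3,304.5),.045);print("key foot face mid",bp,"-20mm:",bp-u*.02)
# key outline predicted
kc=bp-u*.02; v=np.array([-u[1],u[0],0])
for n in C: print(n,"top",np.round(proj(n,kc*[1,1,0]+[0,0,.11]),1),[np.round(proj(n,kc*[1,1,0]+[0,0,.09]+u*.02+s*v*.011),1) for s in(1,-1)])
# measured shoulder line of +x face
for uv in((271.7+0,286.8),(282,286)): print(onz("side",uv,.09))
print(tri((277,286.5),(175+(577-375)/2.2-8,150+165/2.2)))
# hsv around key
im=cv2.imread("pics/top0.png");hsv=cv2.cvtColor(im,cv2.COLOR_BGR2HSV)
print(hsv[210:232:2,254:284:3].tolist()[5]);print(im[210:232,254:284,0])
E
```

```text
SF [0.5552 0.3937 0.0405] 0.0023 [0.5523 0.3955 0.045 ] [0.5556 0.3931 0.045 ]
SN [0.3582 0.2962 0.0367] 0.0008 [0.3573 0.3009 0.045 ] [0.3575 0.2948 0.045 ]
PF [0.7383 0.0112 0.039 ] 0.0006 [0.7344 0.0165 0.045 ] [0.737  0.0114 0.045 ]
PN [ 0.5395 -0.0819  0.04  ] 0.003 [ 0.5361 -0.0771  0.045 ] [ 0.5402 -0.0813  0.045 ]
[0.54629878 0.15672952 0.045     ] 0.41983492097023095 0.21866221693196355 115.57392699367998 25.68798580953994
key foot face mid [0.53624846 0.18164521 0.045     ] -20mm: [0.54488196 0.16360463 0.045     ]
side top [274.6 278.9] [array([280.8, 291.2]), array([270.8, 292.2])]
top top [263.9 220.8] [array([259.5, 229.1]), array([255.8, 221.6])]
[0.55030315 0.17143418 0.09      ]
[0.52946577 0.16219955 0.09      ]
(array([0.53466034, 0.17720244, 0.10338007]), np.float64(0.0008864703827096221))
[[14, 116, 225], [14, 122, 211], [14, 148, 176], [13, 147, 203], [13, 154, 200], [13, 148, 178], [13, 146, 126], [14, 124, 121], [14, 125, 179], [15, 113, 228]]
[[122 125 117 117 117 116 115 118 116 122 126 124 125 126 127 129 124 127
  125 129 127 123 128 126 129 127 125 126 12
[... 1932 characters left out ...]
 29  29  44  37  45  49
   60  65  71  75  72  81  78  75  73  71  78  93]
 [131 129 127 129 120 106  82  68  53  40  32  33  42  36  47  56  63  65
   72  72  76  79  77  74  74  78  75  77  77  87]
 [130 128 130 129 125 114  95  68  53  43  37  28  49  47  58  65  68  75
   72  74  75  70  76  75  76  72  78  73  77  82]
 [128 131 126 131 128 120 101  81  65  52  52  50  60  63  69  73  71  79
   72  77  78  74  73  79  74  72  75  76  75  86]
 [133 129 132 128 125 122 111  92  84  83  80  76  69  74  71  73  76  75
   76  76  78  76  75  74  75  81  75  74  71  81]
 [130 127 128 123 124 120 115 109 105 106 102  91  83  78  78  75  72  76
   76  71  75  74  73  78  74  75  76  71  81  89]]
```

The crop shows the wooden half-round block in the middle of the board, with its foot on the +x face at about side (277,304). That is the key. The board's yaw is about 115.6°. I'll grip the y faces so the key can pivot between the pads.

```bash
python3 -m inch '[{"xyz":[13,42,0],"yaw":9.8,"fingers":0.1},{"xyz":[13,42,0],"yaw":9.8,"fingers":0.1},{"xyz":[13,42,0],"yaw":9.8,"fingers":0.1},{"xyz":[13,42,0],"yaw":9.8,"fingers":0.1},{"xyz":[13,42,0],"yaw":9.8,"fingers":0.1},{"xyz":[13,42,0],"yaw":9.8,"fingers":0.1},{"xyz":[13,42,0],"yaw":9.8,"fingers":0.1},{"xyz":[13,42,0],"yaw":9.8,"fingers":0.1},{"xyz":[13,42,0],"yaw":9.8,"fingers":0.1}]' 30; python3 -m inch '[{"xyz":[13,42,0],"yaw":0,"fingers":0.1},{"xyz":[13,42,0],"yaw":0,"fingers":0.1},{"xyz":[13,42,0],"yaw":0,"fingers":0.1},{"xyz":[13,42,0],"yaw":0,"fingers":0.1},{"xyz":[13,42,0],"yaw":0,"fingers":0.1},{"xyz":[13,42,0],"yaw":0,"fingers":0.1},{"xyz":[13,42,0],"yaw":0,"fingers":0.1},{"xyz":[13,42,0],"yaw":0,"fingers":0.1},{"xyz":[0,0,0],"yaw":0,"fingers":0.1}]'
```

```text
clock: 1.23
position: [0.4226, -0.2224, 0.2344]
orientation: [0.845, -0.534, -0.0, -0.0]
force: [1.1, 0.3, 0.3]
width: 0.552
clock: 2.35
position: [0.527, 0.1145, 0.2338]
orientation: [0.845, -0.535, -0.0, 0.0]
force: [-0.4, -0.4, -0.1]
width: 0.549
```

```bash
python3 -m inch '[{"xyz":[10,23,-30],"yaw":0.3,"fingers":0.1},{"xyz":[9,23,-30],"yaw":0,"fingers":0.1},{"xyz":[0,0,-35],"yaw":0,"fingers":0.1},{"xyz":[0,0,0],"yaw":0,"fingers":0.1}]'; python3 - <<'E'
from station import bot
from h import *
a=bot.snapshot("side")["color"][:,:,::-1];b=bot.snapshot("top")["color"][:,:,::-1]
cv2.imwrite("pics/s1.png",a);cv2.imwrite("pics/t1.png",b)
p=bot.get_obs()["position"];print(proj("side",p),proj("top",p))
a=cv2.resize(a[200:320,220:345],None,fx=4,fy=4,interpolation=2);b=cv2.resize(b[180:270,215:315],None,fx=3,fy=3,interpolation=2)
b=cv2.copyMakeBorder(b,0,a.shape[0]-b.shape[0],0,0,0);cv2.imwrite("pics/c1.png",np.hstack([a,b]))
E
```

```text
clock: 2.85
position: [0.5436, 0.1567, 0.137]
orientation: [0.845, -0.534, -0.001, 0.003]
force: [-0.4, -0.4, 0.7]
width: 0.546
(np.float64(274.2317362429384), np.float64(267.5267202709498)) (np.float64(265.18584952031716), np.float64(218.58515664919256))
```

View pics/c1.png

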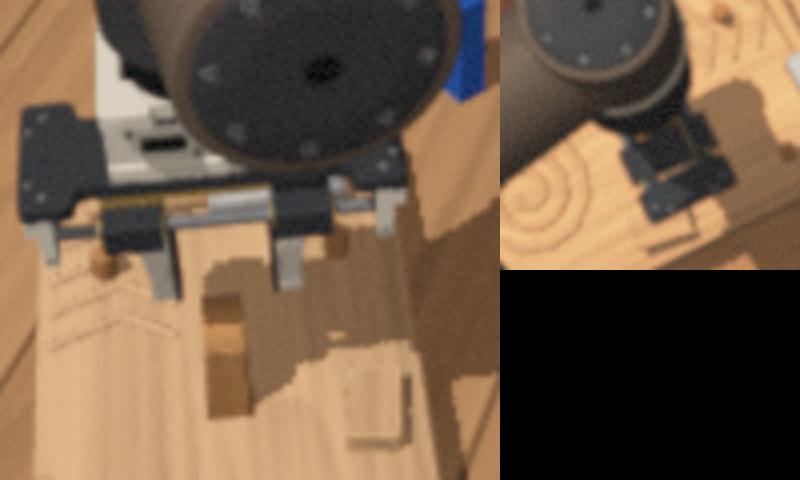

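```bash
python3 - <<'E'
from h import *
u=np.array([np.cos(np.radians(115.5)),np.sin(np.radians(115.5)),0]);v=np.array([-u[1],u[0],0])
t=onz("side",(276.5,273.3),.129)-.0095*u
k=onz("side",(277,304),.045)-.02*u
print(t,k,"move along u,v mm",1e3*(k-t)@u,1e3*(k-t)@v)
k2=onz("side",(220+223/4,200+296/4),.09+.0)  # far shoulder (-x face top)?
print(k2,(k2+.02*u-t)@u*1e3,(k2-t)@v*1e3)
E
```

```text
[0.54351262 0.15384764 0.129     ] [0.54604698 0.16248746 0.045     ] move along u,v mm 6.707102393302066 -6.007017114545141
[0.55630672 0.13361688 0.09      ] -3.7679880809723656 -2.838199179631455
```

```bash
python3 -m inch '[{"xyz":[2,4,-18],"yaw":0,"fingers":0.1},{"xyz":[0,0,-18],"yaw":0,"fingers":0.1},{"xyz":[0,0,-17],"yaw":0,"fingers":0.1},{"xyz":[0,0,0],"yaw":0,"fingers":0.1}]'; python3 - <<'E'
from station import bot
from h import *
a=bot.snapshot("side")["color"][:,:,::-1]
a=cv2.resize(a[210:340,230:340],None,fx=4,fy=4,interpolation=2);cv2.imwrite("pics/c2.png",a)
E
```

```text
clock: 3.45
position: [0.5477, 0.1618, 0.0874]
orientation: [0.845, -0.534, 0.0, -0.0]
force: [-0.3, 0.2, -0.5]
width: 0.551
```

View pics/c2.png

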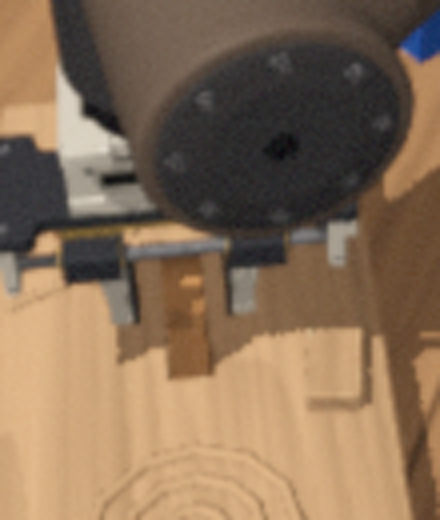

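```bash
python3 -m inch '[{"xyz":[-2,-1,-4],"yaw":0,"fingers":0.1},{"xyz":[0,0,0],"yaw":0,"fingers":-0.3},{"xyz":[0,0,0],"yaw":0,"fingers":-0.7},{"xyz":[0,0,0],"yaw":0,"fingers":-1},{"xyz":[0,0,0],"yaw":0,"fingers":-1},{"xyz":[0,0,0],"yaw":0,"fingers":-1}]' 40
```

```text
clock: 4.25
position: [0.5461, 0.1614, 0.0829]
orientation: [0.845, -0.534, 0.0, -0.0]
force: [2.1, 1.0, 1.0]
width: 0.249
```

```bash
python3 -m inch '[{"xyz":[-1.7,3.6,0.3],"yaw":0,"fingers":-1},{"xyz":[-1.7,3.6,0.5],"yaw":0,"fingers":-1},{"xyz":[0,0,0],"yaw":0,"fingers":-1},{"xyz":[0,0,0],"yaw":0,"fingers":-1}]'
```

```text
clock: 4.75
position: [0.5428, 0.1665, 0.0832]
orientation: [0.845, -0.534, 0.001, 0.001]
force: [8.2, -9.3, -3.7]
width: 0.245
```

```bash
python3 -m inch '[{"xyz":[-1.3,2.7,0.6],"yaw":0,"fingers":-1},{"xyz":[0,0,0],"yaw":0,"fingers":-1},{"xyz":[0,0,0],"yaw":0,"fingers":-1}]'; python3 - <<'E'
from station import bot
from h import *
a=bot.snapshot("side")["color"][:,:,::-1];cv2.imwrite("pics/s3.png",a)
a=cv2.resize(a[210:390,220:345],None,fx=4,fy=4,interpolation=2)[:600];cv2.imwrite("pics/c3.png",a)
E
```

```text
clock: 5.12
position: [0.5409, 0.1689, 0.0831]
orientation: [0.845, -0.534, 0.0, 0.002]
force: [7.9, -8.9, -7.5]
width: 0.247
```

View pics/c3.png

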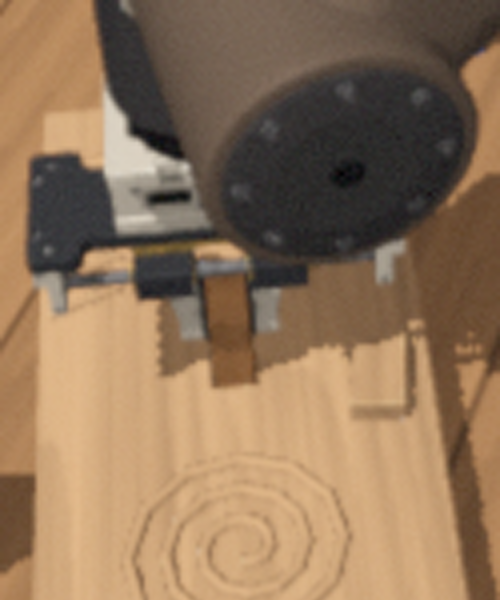

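```bash
cat > mv.py <<'E'
import sys,cv2,numpy as np
from station import bot
a=bot.snapshot("side")["color"][:,:,::-1];cv2.imwrite(f"pics/{sys.argv[1]}.png",a)
r=cv2.imread("pics/side0.png")
for nm,(y0,y1,x0,x1) in dict(spiral=(318,375,248,312),brdedge=(370,395,222,345),offcut=(288,318,300,326)).items():
    m=cv2.matchTemplate(cv2.resize(a[y0-8:y1+8,x0-8:x1+8],None,fx=4,fy=4,interpolation=2),cv2.resize(r[y0:y1,x0:x1],None,fx=4,fy=4,interpolation=2),5)
    _,v,_,l=cv2.minMaxLoc(m);print(nm,l[0]/4-8,l[1]/4-8,round(v,3))
o=bot.get_obs();u=np.array([-.431,.902,0]);v=np.array([-.902,-.431,0]);d=o["position"]-[.5461,.1614,.0829]
print("t",o["clock"],"du,dv,dz mm",np.round([d@u*1e3,d@v*1e3,d[2]*1e3],1),"F u v z",np.round([o["force"]@u,o["force"]@v,o["force"][2]],1),"w",o["width"],"M",np.round(o["moment"],2))
E
python3 mv.py s4
```

```text
spiral 1.0 2.5 0.933
brdedge 0.5 2.75 0.98
offcut 1.0 2.75 0.504
t 5.225 du,dv,dz mm [9.1 1.5 0.3] F u v z [-11.2  -2.7  -7.5] w 0.252547351012602 M [-3.5  -3.07 -0.01]
```

```bash
python3 - <<'E'
from h import *
r=cv2.imread("pics/side0.png");a=cv2.imread("pics/s1.png")
y0,y1,x0,x1=318,375,248,312
m=cv2.matchTemplate(cv2.resize(a[y0-8:y1+8,x0-8:x1+8],None,fx=4,fy=4,interpolation=2),cv2.resize(r[y0:y1,x0:x1],None,fx=4,fy=4,interpolation=2),5)
l=cv2.minMaxLoc(m)[3];print(l[0]/4-8,l[1]/4-8)
p=onz("side",(280,346),.045);q=onz("side",(281,348.6),.045);print((q-p)*1e3,np.linalg.norm(q-p)*1e3)
E
python3 -m inch '[{"xyz":[0,0,-2.8],"yaw":0,"fingers":-1},{"xyz":[-1.3,2.7,0],"yaw":0,"fingers":-1},{"xyz":[-1.3,2.7,0],"yaw":0,"fingers":-1},{"xyz":[0,0,0],"yaw":0,"fingers":-1}]' 28; python3 mv.py s5
```

```text
0.0 0.0
[-4.37412491  5.21129134  0.        ] 6.803714142967863
clock: 5.72
position: [0.539, 0.1735, 0.083]
orientation: [0.846, -0.534, 0.001, 0.002]
force: [4.1, -16.1, 15.7]
width: 0.252
spiral 1.0 2.5 0.933
brdedge 0.5 2.75 0.98
offcut 1.0 2.5 0.438
t 5.775 du,dv,dz mm [13.9  1.2  0.1] F u v z [-16.2   3.9  15.6] w 0.2477754792744648 M [-5.93 -1.15  0.02]
```

```bash
python3 -m inch '[{"xyz":[-1.3,2.7,0],"yaw":0,"fingers":-1},{"xyz":[0,0,0],"yaw":0,"fingers":-1},{"xyz":[0,0,0],"yaw":0,"fingers":-1}]'; python3 mv.py s6; python3 - <<'E'
import cv2
a=cv2.imread("pics/s6.png")
cv2.imwrite("pics/c6.png",cv2.resize(a[240:330,240:330],None,fx=6,fy=6,interpolation=2))
E
```

```text
clock: 6.15
position: [0.5378, 0.1761, 0.083]
orientation: [0.846, -0.534, 0.001, 0.002]
force: [4.4, -15.4, 14.4]
width: 0.25
spiral 1.0 2.5 0.934
brdedge 0.5 2.75 0.98
offcut 1.0 2.25 0.406
t 6.2 du,dv,dz mm [16.8  1.2  0. ] F u v z [-15.5   2.5  15.1] w 0.25077787884709934 M [-5.96 -1.29  0.03]
```

View pics/c6.png

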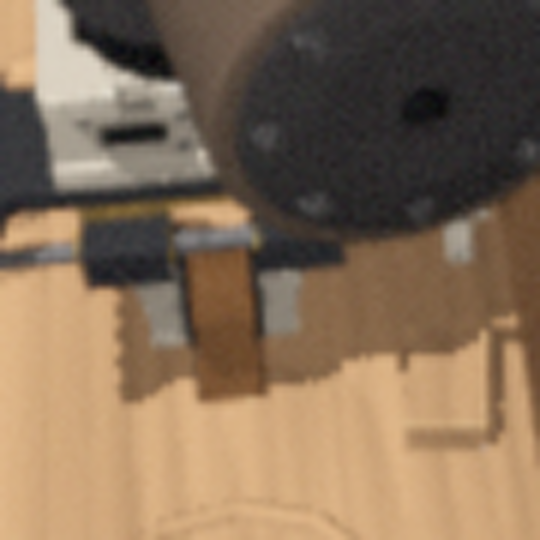

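```bash
python3 - <<'E'
import cv2,numpy as np
for f,c in(("side0",276),("s1",276),("s3",277),("s4",277),("s5",277),("s6",277)):
    a=cv2.imread(f"pics/{f}.png").astype(int);print(f,a[274:312,c-2:c+3].sum(2).mean(1).astype(int).tolist())
E
```

```text
side0 [367, 360, 380, 393, 404, 416, 419, 421, 410, 399, 387, 374, 362, 363, 311, 270, 273, 273, 271, 266, 267, 266, 261, 264, 258, 266, 263, 258, 263, 279, 365, 461, 493, 493, 495, 490, 487, 486]
s1 [229, 219, 229, 242, 255, 263, 291, 400, 431, 424, 411, 404, 388, 390, 336, 292, 289, 291, 292, 289, 285, 284, 284, 283, 286, 283, 284, 283, 281, 293, 391, 488, 517, 522, 521, 520, 516, 515]
s3 [431, 382, 387, 321, 240, 237, 248, 259, 265, 272, 276, 274, 270, 269, 272, 264, 261, 239, 237, 238, 239, 231, 234, 249, 271, 276, 280, 280, 275, 274, 273, 291, 373, 484, 523, 527, 523, 522]
s4 [435, 381, 384, 317, 239, 235, 250, 258, 269, 270, 272, 279, 275, 267, 264, 268, 261, 240, 236, 235, 238, 234, 233, 249, 269, 277, 278, 278, 282, 277, 276, 286, 374, 483, 522, 525, 526, 523]
s5 [517, 515, 441, 388, 381, 312, 243, 244, 257, 267, 275, 280, 279, 277, 276, 264, 262, 256, 248, 242, 235, 229, 234, 227, 228, 233, 237, 255, 263, 269, 268, 277, 370, 486, 524, 526, 527, 523]
s6 [465, 518, 512, 445, 390, 385, 317, 243, 244, 256, 265, 273, 276, 279, 276, 267, 266, 262, 257, 244, 230, 228, 229, 226, 226, 224, 226, 228, 238, 253, 259, 275, 366, 481, 524, 527, 524, 524]
```

```bash
python3 -m inch '[{"xyz":[-0.7,1.4,0],"yaw":0,"fingers":-1},{"xyz":[-0.6,1.3,0],"yaw":0,"fingers":-1},{"xyz":[0,0,0],"yaw":0,"fingers":-1}]' 40; python3 mv.py s7;python3 - <<'E'
import cv2,numpy as np
for f,c in(("s7",277),):
    a=cv2.imread(f"pics/{f}.png").astype(int);print(f,a[274:312,c-2:c+3].sum(2).mean(1).astype(int).tolist())
E
```

```text
clock: 6.58
position: [0.5367, 0.1784, 0.0829]
orientation: [0.846, -0.534, 0.002, 0.002]
force: [6.2, -17.9, 13.4]
width: 0.251
spiral 1.0 2.5 0.934
brdedge 0.5 2.75 0.98
offcut 1.0 2.5 0.382
t 6.625 du,dv,dz mm [19.4  1.2  0. ] F u v z [-18.1   1.6  14. ] w 0.24935633337665877 M [-6.93 -2.08 -0.03]
s7 [354, 485, 520, 496, 418, 382, 388, 318, 248, 250, 265, 274, 275, 278, 280, 270, 269, 265, 263, 253, 232, 222, 228, 231, 226, 226, 222, 223, 227, 235, 242, 265, 362, 486, 524, 526, 529, 524]
```

```bash
python3 -m inch '[{"xyz":[3,-6.3,0.4],"yaw":0,"fingers":-1},{"xyz":[3,-6.3,0.4],"yaw":0,"fingers":-1},{"xyz":[3,-6.3,0],"yaw":0,"fingers":-1},{"xyz":[0,0,0],"yaw":0,"fingers":-1}]' 40; python3 mv.py s8;python3 - <<'E'
import cv2,numpy as np
for f,c in(("s8",277),):
    a=cv2.imread(f"pics/{f}.png").astype(int);print(f,a[264:312,c-2:c+3].sum(2).mean(1).astype(int).tolist())
E
```

```text
clock: 7.12
position: [0.544, 0.1642, 0.0826]
orientation: [0.845, -0.534, -0.001, -0.001]
force: [-6.6, 6.6, 9.1]
width: 0.254
spiral 1.0 2.5 0.933
brdedge 0.5 2.75 0.98
offcut 1.0 3.25 0.605
t 7.175 du,dv,dz mm [ 3.4  0.7 -0.3] F u v z [9.  3.7 9.1] w 0.25161147538384127 M [2.81 3.   0.02]
s8 [145, 151, 169, 187, 242, 385, 487, 510, 444, 390, 385, 313, 234, 228, 252, 259, 267, 272, 271, 275, 269, 270, 268, 255, 252, 249, 240, 238, 242, 247, 279, 288, 293, 295, 292, 294, 294, 292, 295, 296, 293, 303, 381, 486, 520, 525, 524, 520]
```

```bash
python3 -m inch '[{"xyz":[1.7,-3.6,0],"yaw":0,"fingers":-1},{"xyz":[1.7,-3.6,0],"yaw":0,"fingers":-1},{"xyz":[0.9,-1.8,0],"yaw":0,"fingers":-1},{"xyz":[0,0,0],"yaw":0,"fingers":-1}]' 40; python3 mv.py s9
```

```text
clock: 7.68
position: [0.5477, 0.1565, 0.0826]
orientation: [0.845, -0.534, -0.001, -0.001]
force: [-11.9, 14.5, 10.4]
width: 0.251
spiral 1.0 2.5 0.934
brdedge 0.5 2.75 0.98
offcut 1.0 3.25 0.744
t 7.725 du,dv,dz mm [-5.1  0.7 -0.3] F u v z [17.9  4.8  9.9] w 0.2478949728739828 M [5.34 4.76 0.03]
```

```bash
python3 - <<'E'
import cv2,numpy as np
f=lambda n:cv2.resize(cv2.imread(f"pics/{n}.png")[255:325,250:310],None,fx=6,fy=6,interpolation=2)
cv2.imwrite("pics/c9.png",np.hstack([f("s7"),f("s9")]))
E
```

```text
(no output)
```

View pics/c9.png

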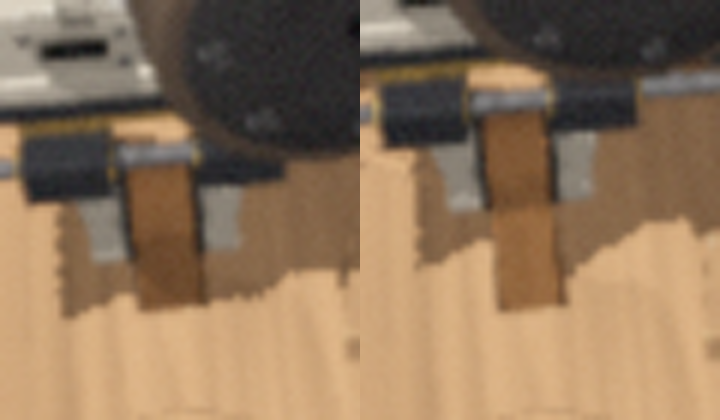

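```bash
python3 -m inch '[{"xyz":[-3.2,6.8,0.9],"yaw":0,"fingers":-1},{"xyz":[-3.2,6.8,0.9],"yaw":0,"fingers":-1},{"xyz":[-3.2,6.8,0.9],"yaw":0,"fingers":-1},{"xyz":[-2.6,5.4,0.9],"yaw":0,"fingers":-1},{"xyz":[0,0,0],"yaw":0,"fingers":-1}]' 50; python3 mv.py s10
```

```text
clock: 8.35
position: [0.5349, 0.1777, 0.0834]
orientation: [0.845, -0.535, -0.001, 0.003]
force: [4.0, -5.0, -10.3]
width: 0.247
spiral 2.25 7.0 0.864
brdedge 2.5 7.75 0.958
offcut 2.5 6.5 0.519
t 8.4 du,dv,dz mm [19.5  3.1  0.5] F u v z [-6.  -0.3 -9.9] w 0.2487738292290063 M [-1.93 -1.18  0.05]
```

```bash
python3 -m inch '[{"xyz":[2.6,-5.4,0.3],"yaw":0,"fingers":-1},{"xyz":[2.6,-5.4,0.3],"yaw":0,"fingers":-1},{"xyz":[2.6,-5.4,0],"yaw":0,"fingers":-1},{"xyz":[0,0,0],"yaw":0,"fingers":-1}]' 50; python3 mv.py s11
```

```text
clock: 8.9
position: [0.5423, 0.164, 0.0839]
orientation: [0.845, -0.535, -0.002, 0.001]
force: [-2.6, 6.6, -12.6]
width: 0.247
spiral 1.5 3.0 0.907
brdedge 1.25 3.25 0.971
offcut 1.75 4.0 0.624
t 8.95 du,dv,dz mm [4.  2.4 1. ] F u v z [  7.8  -0.8 -12.5] w 0.24934000526065705 M [ 2.99  1.45 -0.04]
```

```bash
python3 -m inch '[{"xyz":[0,0,-1.6],"yaw":0,"fingers":-1},{"xyz":[-6,12.6,0],"yaw":0,"fingers":-1},{"xyz":[10.3,-21.6,0.5],"yaw":0,"fingers":-1},{"xyz":[-10.3,21.6,0.5],"yaw":0,"fingers":-1},{"xyz":[10.3,-21.6,0.5],"yaw":0,"fingers":-1},{"xyz":[-10.3,21.6,0.5],"yaw":0,"fingers":-1},{"xyz":[10.3,-21.6,0.5],"yaw":0,"fingers":-1},{"xyz":[-5.2,10.8,0],"yaw":0,"fingers":-1},{"xyz":[0,0,0],"yaw":0,"fingers":-1}]' 32; python3 mv.py s12
```

```text
clock: 10.07
position: [0.5427, 0.1636, 0.0866]
orientation: [0.845, -0.534, -0.0, 0.002]
force: [0.2, -5.8, -1.3]
width: 0.249
spiral 1.5 3.0 0.906
brdedge 1.25 3.25 0.971
offcut 1.75 4.0 0.642
t 10.125 du,dv,dz mm [3.5 2.1 3.7] F u v z [-6.1  1.8 -0.9] w 0.24691169581762556 M [-2.57 -0.27  0.03]
```

```bash
python3 -m inch '[{"xyz":[-5.2,10.8,0.5],"yaw":0,"fingers":-1},{"xyz":[10.3,-21.6,0.7],"yaw":0,"fingers":-1},{"xyz":[-10.3,21.6,0.7],"yaw":0,"fingers":-1},{"xyz":[10.3,-21.6,0.7],"yaw":0,"fingers":-1},{"xyz":[-10.3,21.6,0.7],"yaw":0,"fingers":-1},{"xyz":[10.3,-21.6,0.7],"yaw":0,"fingers":-1},{"xyz":[-10.3,21.6,0.7],"yaw":0,"fingers":-1},{"xyz":[10.3,-21.6,0.7],"yaw":0,"fingers":-1},{"xyz":[-5.2,10.8,0],"yaw":0,"fingers":-1},{"xyz":[0,0,0],"yaw":0,"fingers":-1}]' 32; python3 mv.py s13; python3 - <<'E'
import cv2,numpy as np
f=lambda n:cv2.resize(cv2.imread(f"pics/{n}.png")[255:325,250:310],None,fx=6,fy=6,interpolation=2)
cv2.imwrite("pics/c13.png",np.hstack([f("s11"),f("s13")]))
E
```

```text
clock: 11.38
position: [0.5426, 0.1638, 0.092]
orientation: [0.845, -0.534, -0.0, 0.002]
force: [1.1, -5.1, -1.6]
width: 0.253
spiral 1.75 3.0 0.906
brdedge 1.25 3.25 0.971
offcut 1.75 4.5 0.679
t 11.425 du,dv,dz mm [3.6 2.1 9.1] F u v z [-6.   1.5 -1.4] w 0.25094564891663246 M [-2.45 -0.3   0.03]
```

View pics/c13.png

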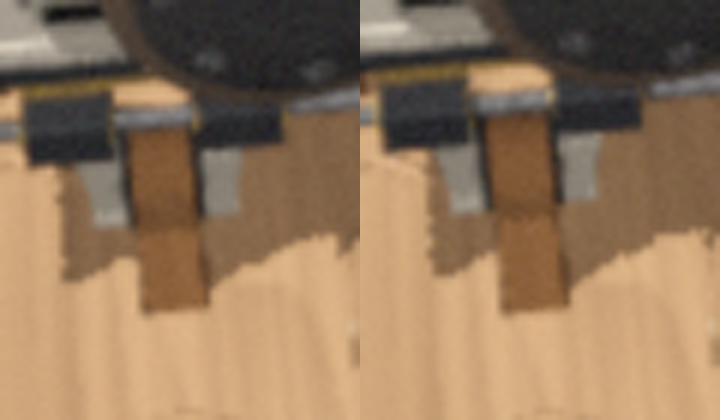

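The side crop shows the shoulder line staying level with the fingertips (left about row 222/225, right about 210/212) while both rise. The key is coming up with the grip and the board is still.

```bash
python3 -m inch '[{"xyz":[-5.2,10.8,0.5],"yaw":0,"fingers":-1},{"xyz":[10.3,-21.6,0.7],"yaw":0,"fingers":-1},{"xyz":[-10.3,21.6,0.7],"yaw":0,"fingers":-1},{"xyz":[10.3,-21.6,0.7],"yaw":0,"fingers":-1},{"xyz":[-10.3,21.6,0.7],"yaw":0,"fingers":-1},{"xyz":[10.3,-21.6,0.7],"yaw":0,"fingers":-1},{"xyz":[-10.3,21.6,0.7],"yaw":0,"fingers":-1},{"xyz":[10.3,-21.6,0.7],"yaw":0,"fingers":-1},{"xyz":[-10.3,21.6,0.7],"yaw":0,"fingers":-1},{"xyz":[10.3,-21.6,0.7],"yaw":0,"fingers":-1},{"xyz":[-5.2,10.8,0],"yaw":0,"fingers":-1},{"xyz":[0,0,0],"yaw":0,"fingers":-1}]' 32; python3 mv.py s14
```

```text
clock: 12.92
position: [0.5425, 0.1642, 0.0988]
orientation: [0.845, -0.534, -0.0, 0.002]
force: [-0.0, -5.5, -2.3]
width: 0.251
spiral 1.5 3.0 0.905
brdedge 1.25 3.25 0.971
offcut 1.75 4.5 0.723
t 12.975 du,dv,dz mm [ 4.   2.1 15.9] F u v z [-5.5  2.4 -1.6] w 0.24813378100439268 M [-2.28 -0.08  0.01]
```

```bash
python3 -m inch '[{"xyz":[0,0,1],"yaw":0,"fingers":-1},{"xyz":[0,0,1],"yaw":0,"fingers":-1},{"xyz":[0,0,0],"yaw":0,"fingers":-1}]' 40; python3 mv.py s15
```

```text
clock: 13.35
position: [0.5419, 0.164, 0.0989]
orientation: [0.845, -0.535, -0.001, 0.002]
force: [4.9, -4.2, -16.1]
width: 0.249
spiral 1.5 3.0 0.906
brdedge 1.25 3.25 0.971
offcut 1.75 4.5 0.723
t 13.4 du,dv,dz mm [ 4.1  2.6 16. ] F u v z [ -5.9  -2.8 -16.4] w 0.2525817294133659 M [-1.8  -1.87  0.01]
```

Still pinched: 16 N of lift and no rise, so the pads slipped a few mm. I'll ease off and rock on.

```bash
python3 -m inch '[{"xyz":[-5.2,10.8,-1.5],"yaw":0,"fingers":-1},{"xyz":[10.3,-21.6,0.5],"yaw":0,"fingers":-1},{"xyz":[-10.3,21.6,0.6],"yaw":0,"fingers":-1},{"xyz":[10.3,-21.6,0.6],"yaw":0,"fingers":-1},{"xyz":[-10.3,21.6,0.6],"yaw":0,"fingers":-1},{"xyz":[10.3,-21.6,0.6],"yaw":0,"fingers":-1},{"xyz":[-10.3,21.6,0.6],"yaw":0,"fingers":-1},{"xyz":[10.3,-21.6,0.6],"yaw":0,"fingers":-1},{"xyz":[-10.3,21.6,0.6],"yaw":0,"fingers":-1},{"xyz":[10.3,-21.6,0.6],"yaw":0,"fingers":-1},{"xyz":[-5.2,10.8,0],"yaw":0,"fingers":-1},{"xyz":[0,0,0],"yaw":0,"fingers":-1}]' 40; python3 mv.py s16; python3 - <<'E'
import cv2,numpy as np
f=lambda n:cv2.resize(cv2.imread(f"pics/{n}.png")[250:320,250:310],None,fx=6,fy=6,interpolation=2)
cv2.imwrite("pics/c16.png",np.hstack([f("s13"),f("s16")]))
E
```

```text
clock: 14.9
position: [0.5425, 0.1645, 0.1047]
orientation: [0.845, -0.534, -0.0, 0.001]
force: [-0.8, -5.5, -3.4]
width: 0.245
spiral 1.75 3.0 0.905
brdedge 1.25 3.25 0.971
offcut 1.75 4.0 0.742
t 14.95 du,dv,dz mm [ 4.3  1.8 21.8] F u v z [-4.6  2.5 -2.7] w 0.25040039372035894 M [-2.43  0.19 -0.03]
```

View pics/c16.png

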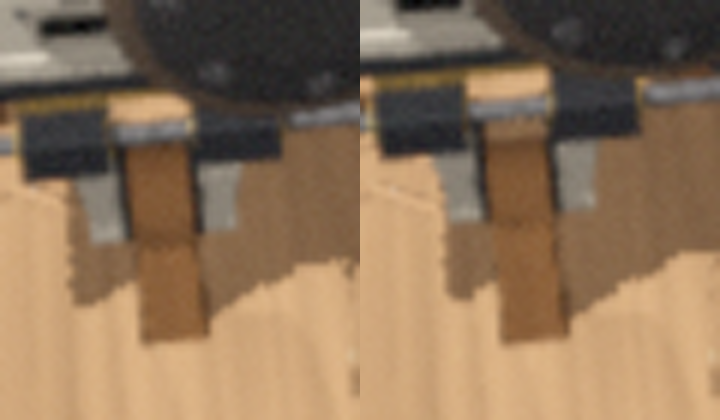

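```bash
python3 - <<'E'
from h import *
for f in("side0","s13","s14","s16"):
    a=cv2.imread(f"pics/{f}.png").astype(int);r=a[262:312,274:279].mean(1).astype(int);print(f,r[:,[2,0]].tolist())
u=np.array([-.431,.902,0]);kc=np.array([.546,.1605,.01])
def top(k,lean=0):  # rows: silhouette far top edge of arc, shoulder
    w=np.array([0,0,1.]);z=w*np.cos(lean)+u*np.sin(lean);x=u*np.cos(lean)-w*np.sin(lean)
    arc=[proj("side",k+z*(.08+.02*np.sin(t))+x*.02*np.cos(t))[1] for t in np.linspace(0,np.pi,40)]
    return round(min(arc),1),round(arc[0],1)
print("start",top(kc))
b=np.array([-4.4,5.2,0])/1e3*3/2.6
for h in(0,5,10,15,20): print(h,top(kc+b+[0,0,h/1e3]),top(kc+b+[0,0,h/1e3],.05))
E
```

```text
side0 [[205, 121], [204, 121], [205, 121], [205, 122], [205, 121], [206, 123], [205, 121], [207, 123], [206, 122], [205, 122], [203, 119], [186, 103], [166, 80], [167, 74], [176, 77], [182, 80], [187, 82], [191, 86], [193, 86], [193, 87], [189, 85], [184, 82], [179, 79], [174, 76], [169, 73], [169, 73], [147, 61], [129, 52], [129, 54], [129, 55], [129, 53], [127, 51], [127, 53], [126, 53], [125, 51], [125, 52], [124, 50], [126, 52], [126, 51], [124, 49], [125, 51], [131, 57], [162, 82], [195, 111], [205, 122], [206, 121], [206, 122], [204, 120], [204, 120], [203, 119]]
s13 [[66, 47], [66, 47], [75, 47], [126, 63], [196, 114], [215, 130], [215, 130], [195, 119], [152, 116], [129, 122], [110, 107], [84, 71], [90, 45], [102, 43], [111, 46], [116, 47], [120, 49], [125, 53], [127, 52], [129, 55], [129, 55], [129, 54], [128, 53], [127, 52], [126, 54], [125, 54], [117, 49], [113, 46], [114, 48], [123, 51], [137, 59], [141, 61], [139, 60], [138, 58], [139, 60], [138, 58], [137, 57], [140, 61], [139, 59], [137, 59], [138, 59], [141, 60], [140, 61], [138, 60], [145, 68], [189, 106], [211, 126]
[... 918 characters left out ...]
 59], [139, 61], [141, 60], [139, 59], [138, 59], [136, 58], [136, 58], [137, 59], [138, 59], [137, 57], [138, 59], [138, 59], [138, 58], [136, 57], [137, 58], [138, 58], [139, 59], [143, 65], [187, 103], [210, 126], [216, 130], [216, 130], [216, 130]]
start (np.float64(274.7), np.float64(290.6))
0 (np.float64(277.2), np.float64(293.1)) (np.float64(278.6), np.float64(294.9))
5 (np.float64(275.7), np.float64(291.7)) (np.float64(277.1), np.float64(293.4))
10 (np.float64(274.2), np.float64(290.2)) (np.float64(275.6), np.float64(291.9))
15 (np.float64(272.7), np.float64(288.7)) (np.float64(274.1), np.float64(290.5))
20 (np.float64(271.1), np.float64(287.2)) (np.float64(272.5), np.float64(289.0))
```

The last crop shows the key's top edge now below the rod (rows about 118-140), so the pads have slipped up the key. I'll regrip lower and harder, with the key standing in the cheeks.

```bash
python3 -m inch '[{"xyz":[0,0,0],"yaw":0,"fingers":-0.2},{"xyz":[0,0,0],"yaw":0,"fingers":-0.2},{"xyz":[0,0,-13],"yaw":0,"fingers":-0.2},{"xyz":[0,0,0],"yaw":0,"fingers":-0.2},{"xyz":[0,0,0],"yaw":0,"fingers":-1},{"xyz":[0,0,0],"yaw":0,"fingers":-1},{"xyz":[0,0,0],"yaw":0,"fingers":-1}]' 60; python3 mv.py s17
```

```text
clock: 15.82
position: [0.5426, 0.165, 0.0921]
orientation: [0.845, -0.534, -0.0, 0.001]
force: [-3.9, -0.6, 3.0]
width: 0.245
spiral 1.5 3.0 0.906
brdedge 1.25 3.25 0.972
offcut 1.75 4.5 0.658
t 15.875 du,dv,dz mm [4.7 1.5 9.2] F u v z [1.6 4.1 2.8] w 0.24656058890653756 M [-0.44  1.89 -0.03]
```

```bash
python3 -m inch '[{"xyz":[-5.2,10.8,0.2],"yaw":0,"fingers":-1},{"xyz":[10.3,-21.6,0.5],"yaw":0,"fingers":-1},{"xyz":[-10.3,21.6,0.5],"yaw":0,"fingers":-1},{"xyz":[10.3,-21.6,0.5],"yaw":0,"fingers":-1},{"xyz":[-10.3,21.6,0.5],"yaw":0,"fingers":-1},{"xyz":[10.3,-21.6,0.5],"yaw":0,"fingers":-1},{"xyz":[-10.3,21.6,0.5],"yaw":0,"fingers":-1},{"xyz":[5.2,-10.8,0],"yaw":0,"fingers":-1},{"xyz":[0,0,0],"yaw":0,"fingers":-1}]' 60; python3 mv.py s18; python3 - <<'E'
import cv2
for f in("s17","s18"):
    a=cv2.imread(f"pics/{f}.png").astype(int);print(a[262:312,274:279].mean(1).astype(int)[:,2].tolist())
E
```

```text
clock: 17.0
position: [0.542, 0.1661, 0.0944]
orientation: [0.845, -0.535, -0.001, -0.0]
force: [-6.2, 6.1, -1.4]
width: 0.248
spiral 1.5 3.5 0.894
brdedge 1.5 4.0 0.968
offcut 2.0 5.5 0.686
t 17.05 du,dv,dz mm [ 6.1  1.6 11.6] F u v z [ 8.3  3.2 -0.6] w 0.2486563403855195 M [ 2.51  3.2  -0.01]
[68, 65, 67, 118, 190, 213, 216, 210, 167, 132, 117, 96, 98, 109, 115, 120, 124, 128, 128, 130, 129, 129, 128, 126, 120, 116, 113, 112, 114, 125, 134, 138, 136, 135, 136, 136, 137, 138, 138, 137, 137, 136, 136, 137, 146, 188, 210, 216, 216, 215]
[64, 62, 87, 147, 200, 215, 215, 189, 148, 129, 108, 82, 93, 106, 113, 119, 122, 124, 129, 130, 129, 128, 129, 127, 125, 124, 118, 117, 124, 134, 139, 138, 137, 135, 136, 136, 137, 137, 138, 137, 136, 136, 135, 140, 141, 162, 201, 215, 215, 216]
```

```bash
python3 -m inch '[{"xyz":[5.6,-11.7,0.5],"yaw":0,"fingers":-1},{"xyz":[-10.3,21.6,0.6],"yaw":0,"fingers":-1},{"xyz":[10.3,-21.6,0.6],"yaw":0,"fingers":-1},{"xyz":[-10.3,21.6,0.6],"yaw":0,"fingers":-1},{"xyz":[10.3,-21.6,0.6],"yaw":0,"fingers":-1},{"xyz":[-10.3,21.6,0.6],"yaw":0,"fingers":-1},{"xyz":[10.3,-21.6,0.6],"yaw":0,"fingers":-1},{"xyz":[-10.3,21.6,0.6],"yaw":0,"fingers":-1},{"xyz":[10.3,-21.6,0.6],"yaw":0,"fingers":-1},{"xyz":[-5.2,10.8,0],"yaw":0,"fingers":-1},{"xyz":[0,0,1],"yaw":0,"fingers":-1},{"xyz":[0,0,0],"yaw":0,"fingers":-1}]' 60; python3 mv.py s19; python3 - <<'E'
import cv2
for f in("s19",):
    a=cv2.imread(f"pics/{f}.png").astype(int);print(a[262:312,274:279].mean(1).astype(int)[:,2].tolist())
E
```

```text
clock: 18.55
position: [0.5431, 0.1628, 0.1001]
orientation: [0.845, -0.534, -0.0, 0.002]
force: [4.3, -6.4, -10.0]
width: 0.244
spiral 1.5 3.25 0.903
brdedge 1.25 3.75 0.969
offcut 1.5 4.25 0.76
t 18.6 du,dv,dz mm [ 2.5  2.1 17.2] F u v z [ -7.2   0.3 -11.7] w 0.25189854120238453 M [-2.87 -1.34 -0.05]
[140, 198, 214, 214, 196, 155, 131, 111, 102, 113, 104, 105, 110, 116, 121, 123, 129, 129, 129, 128, 128, 127, 126, 125, 119, 126, 139, 142, 142, 142, 140, 139, 138, 139, 139, 140, 138, 139, 139, 139, 138, 140, 141, 140, 142, 172, 205, 214, 216, 215]
```

```bash
python3 -m inch '[{"xyz":[-5.2,10.8,-1],"yaw":0,"fingers":-1},{"xyz":[10.3,-21.6,0.5],"yaw":0,"fingers":-1},{"xyz":[-10.3,21.6,0.5],"yaw":0,"fingers":-1},{"xyz":[10.3,-21.6,0.5],"yaw":0,"fingers":-1},{"xyz":[-10.3,21.6,0.5],"yaw":0,"fingers":-1},{"xyz":[10.3,-21.6,0.5],"yaw":0,"fingers":-1},{"xyz":[-10.3,21.6,0.5],"yaw":0,"fingers":-1},{"xyz":[10.3,-21.6,0.5],"yaw":0,"fingers":-1},{"xyz":[-10.3,21.6,0.5],"yaw":0,"fingers":-1},{"xyz":[5.2,-10.8,0],"yaw":0,"fingers":-1},{"xyz":[0,0,1.5],"yaw":0,"fingers":-1},{"xyz":[0,0,0],"yaw":0,"fingers":-1}]' 60; python3 mv.py s20; python3 - <<'E'
import cv2,numpy as np
for f in("s20",):
    a=cv2.imread(f"pics/{f}.png").astype(int);print(a[262:312,274:279].mean(1).astype(int)[:,2].tolist())
f=lambda n:cv2.resize(cv2.imread(f"pics/{n}.png")[250:320,250:310],None,fx=6,fy=6,interpolation=2)
cv2.imwrite("pics/c20.png",np.hstack([f("s17"),f("s20")]))
E
```

```text
clock: 20.1
position: [0.5441, 0.1648, 0.1061]
orientation: [0.845, -0.534, -0.0, -0.001]
force: [-1.4, 3.5, -2.9]
width: 0.243
spiral 1.5 3.25 0.905
brdedge 1.25 3.75 0.97
offcut 1.5 4.0 0.776
t 20.15 du,dv,dz mm [ 3.9  0.4 23.2] F u v z [ 4.7 -0.9 -3.2] w 0.24678479090000097 M [ 1.69  0.76 -0.04]
[208, 214, 211, 173, 137, 122, 105, 121, 120, 105, 104, 112, 116, 122, 124, 127, 129, 130, 131, 128, 128, 124, 119, 115, 121, 130, 135, 135, 134, 133, 132, 132, 133, 132, 130, 132, 132, 132, 132, 133, 132, 134, 132, 131, 132, 167, 203, 215, 216, 216]
```

```bash
python3 -m inch '[{"xyz":[0,0,1.5],"yaw":0,"fingers":-1},{"xyz":[0,0,1.5],"yaw":0,"fingers":-1},{"xyz":[0,0,0],"yaw":0,"fingers":-1}]' 60; python3 mv.py s21; python3 - <<'E'
import cv2,numpy as np
for f in("s21",):
    a=cv2.imread(f"pics/{f}.png").astype(int);print(a[262:312,274:279].mean(1).astype(int)[:,2].tolist())
E
```

```text
clock: 20.52
position: [0.5437, 0.1646, 0.1092]
orientation: [0.845, -0.534, -0.0, -0.0]
force: [-1.9, 4.5, -2.1]
width: 0.245
spiral 1.5 3.25 0.904
brdedge 1.25 3.75 0.969
offcut 1.5 4.0 0.799
t 20.575 du,dv,dz mm [ 3.9  0.8 26.3] F u v z [ 4.6  0.1 -1.3] w 0.2436942239454039 M [1.97 1.31 0.03]
[213, 210, 171, 135, 122, 123, 188, 164, 113, 105, 111, 118, 120, 123, 127, 130, 128, 128, 128, 128, 125, 121, 116, 117, 124, 132, 136, 135, 133, 131, 133, 132, 131, 132, 131, 132, 132, 131, 133, 133, 132, 134, 132, 130, 132, 167, 203, 215, 215, 215]
```

```bash
python3 -m inch '[{"xyz":[-1.3,2.7,1],"yaw":0,"fingers":-1},{"xyz":[0,0,3],"yaw":0,"fingers":-1},{"xyz":[0,0,3],"yaw":0,"fingers":-1},{"xyz":[0,0,0],"yaw":0,"fingers":-1}]' 60; python3 mv.py s22
```

```text
clock: 21.08
position: [0.5428, 0.1671, 0.1165]
orientation: [0.845, -0.534, 0.0, -0.0]
force: [0.1, -0.2, -1.3]
width: 0.248
spiral 1.5 3.25 0.903
brdedge 1.25 3.75 0.97
offcut 1.5 4.25 0.782
t 21.125 du,dv,dz mm [ 6.6  0.7 33.4] F u v z [-0.2 -0.8 -1.1] w 0.2441948668080478 M [ 0.03  0.15 -0.02]
```

```bash
python3 -m inch '[{"xyz":[0,0,4],"yaw":0,"fingers":-1},{"xyz":[0,0,4],"yaw":0,"fingers":-1},{"xyz":[0,0,4],"yaw":0,"fingers":-1},{"xyz":[0,0,4],"yaw":0,"fingers":-1},{"xyz":[0,0,5],"yaw":0,"fingers":-1},{"xyz":[0,0,5],"yaw":0,"fingers":-1},{"xyz":[0,0,5],"yaw":0,"fingers":-1},{"xyz":[0,0,0],"yaw":0,"fingers":-1}]' 60; python3 mv.py s23; python3 - <<'E'
from station import bot
import cv2,numpy as np
a=cv2.imread("pics/s23.png")[230:330,235:325]
cv2.imwrite("pics/t23.png",bot.snapshot("top")["color"][:,:,::-1])
cv2.imwrite("pics/c23.png",cv2.resize(a,None,fx=6,fy=6,interpolation=2))
E
```

```text
clock: 22.12
position: [0.5427, 0.1673, 0.1476]
orientation: [0.845, -0.534, 0.0, -0.0]
force: [-0.7, 0.2, -1.7]
width: 0.243
spiral 1.5 3.25 0.903
brdedge 1.25 3.75 0.969
offcut 1.5 3.25 0.938
t 22.175 du,dv,dz mm [ 6.8  0.8 64.3] F u v z [-1.1  0.2 -1.1] w 0.24609304895584508 M [0.02 0.17 0.01]
```

View pics/c23.png

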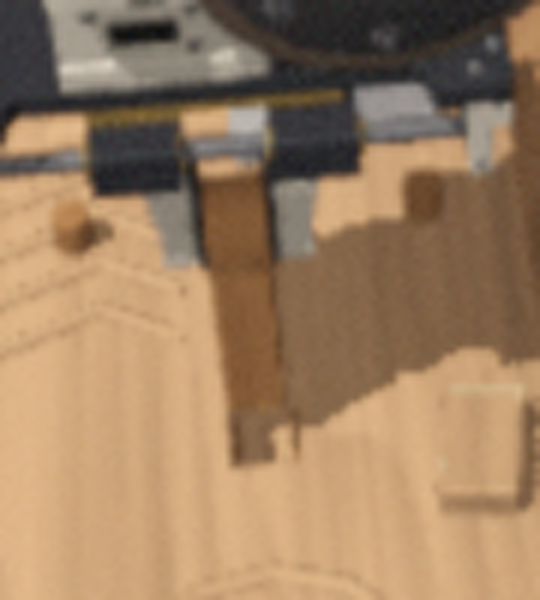

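```bash
python3 - <<'E'
from h import *
u=np.array([-.431,.902,0]);g=lambda x,y:(235+x/6,230+y/6)
m=onz("side",g(265,464),.045)-.025*u
print("mortise",m)
for z in(.056,.061,.066,.071):
    k=onz("side",g(257,408),z)-.02*u
    # expected rows of shoulder/top for upright key
    sh=proj("side",k+.02*u+[0,0,.08]);tp=min(proj("side",k+[0,0,.08+.02*np.sin(t)]+.02*np.cos(t)*u)[1] for t in np.linspace(0,3,40))
    print(z,(k-m)@u*1e3,((k-m)@[-.902,-.431,0])*1e3,"shoulder crop row",(sh[1]-230)*6,"top",(tp-230)*6)
a=cv2.imread("pics/s23.png").astype(int);print(a[255:305,275:279].mean(1).astype(int)[:,2].tolist())
E
```

```text
mortise [0.5399758 0.1652068 0.045    ]
0.056 -13.138881633711065 -1.1943455197647077 shoulder crop row 266.48138876369626 top 170.36537892984825
0.061 -9.068518884230262 -1.058975810935968 shoulder crop row 265.6049243317466 top 168.91508570025314
0.066 -4.998156134749554 -0.9236061021074291 shoulder crop row 264.71753537082463 top 167.44697911438925
0.071 -0.9277933852686495 -0.7882363932787372 shoulder crop row 263.81901634046255 top 165.9607289105586
[96, 116, 142, 139, 111, 101, 107, 113, 118, 123, 127, 128, 127, 129, 127, 126, 123, 119, 115, 115, 126, 133, 137, 136, 135, 133, 133, 133, 132, 132, 131, 132, 132, 130, 132, 130, 132, 131, 131, 131, 131, 131, 132, 132, 130, 132, 130, 130, 129, 128]
```

The crop shows the key clear of the board: its foot edge is at crop (257,408), with the open mortise below it at row 464. Shoulder and top rows match an upright key, with the foot about 20–26 mm above the board. I'll hand in.

```bash
python3 -c "
from station import bot
o=bot.get_obs();print(o['clock'],o['force'],o['joint_vel'].max());print(bot.sign_off())"
```

```text
22.225 [-0.32416153  0.05979008 -2.21353294] 0.003769615983764072
the job is handed in; nothing more can be done
None
```

The key is out, and I handed in at 22.2 s with it held upright above its mortise. I gripped it by the y faces near the top and leaned it to the spiral end, then to the plain end. After that I rocked it quickly to and fro with a small rise on each swing until it came free.

**Last checks**
- **Key height:** the foot is about 20–26 mm above the board, about 5 mm or less along the board from the mortise centre and about 1 mm across it.
- **Upright and held:** the key's edges in the side picture match an upright key. The vertical force on the tool is 1–2 N, roughly the key's weight, with about 1 N or less sideways.
- **Board:** it lies about 8–9 mm from where it started. I saw no sign of lifting or tipping, but I did not measure tilt directly.
- **Other things:** I matched only the offcut; it moved with the board and not on it. I did not measure the brush, mallet, gouge, stone or tin after the move.

**What went wrong or disagreed**
- The board slid about 7 mm on the first lean and about 18 mm on one slow lean with lift. I drew it back, and the quick swings that followed barely moved it.
- The pads slipped several mm up the key, so I regripped once, lower and at 60 N.
- The lean angles are estimates. For the first lean towards the spiral end, the picture gave about 0.10 rad and the tool travel about 0.15. Both are above the 0.06 needed.
- The lean back to the plain end had only about 0.14 rad from tool travel. The picture suggested less, possibly about 0.06, but the later swings leaned the key both ways again.
- The two cameras differed by about 5 mm in y.

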